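# Bar the piston pump over its dead centre

## Task

Two small pumps stand on the table. On the piston pump, the one with the larger flywheel and a finned cylinder at its side, turn the flywheel clockwise (seen from above) by its upright crank handle: the resistance builds and then gives way as the handle goes by the cylinder. Stop there, with the handle about 20 degrees past the middle of the cylinder, without swinging it far past, and let go; leave the small pump's flywheel as it is.

Things in the scene. Friction and masses are not known exactly. Their poses are not given: they have to be found in the camera images.
- piston_pump: The larger pump, fixed: grey drum 92 mm across on a plate 110 x 96 mm, with a level finned cylinder whose grey head ends 115 mm from the flywheel's upright axis (barbs on it 64 mm high). Origin: on the table, on that axis; +x along the cylinder, +z up. A fixed pointer, 72 mm high, stands over the cylinder 58 to 71 mm from the axis. The flywheel is 110 mm across, its top 66 mm above the table.
- flywheel (a joint): Flywheel angle, rad: 0 with the crank handle over the pump's +x (dead centre), growing clockwise from above; at q the handle lies at angle -q about z from +x. Starts at -1.3 to -0.8; stops at -1.75 and 1.3. It stays where left: friction 0.20 N m; the pressure hump adds up to 0.15 N m, most near -0.63, none at 0, and helps on beyond (at most 9 N to push at the handle).
- crank_grip (a point): Point to grip on the centre line of the piston pump's crank handle, 95 mm above the table. The handle is an upright black round sleeve 17 mm across, free to spin on its pin, 42 mm from the flywheel's axis, reaching from 72 to 113 mm above the table. The flat crank arm below it (top 70 mm above the table) runs to the hub, whose cap ends 76 mm above the table.
- small_crank_grip (a point): The same point, 95 mm above the table, on the crank handle (15 mm across, 27 mm from its axis) of the other, smaller pump, which has a flywheel 76 mm across and no cylinder. To be left alone.

How it is judged:
At the end, for the whole second after the job is handed in: The piston pump's flywheel is at rest with its crank handle 5 to 35 degrees (0.087 to 0.611 rad) clockwise past dead centre (value of joint flywheel between 0.087 and 0.611 rad and velocity of joint flywheel between -0.05 and 0.05 rad/s); the robot touches nothing.
It fails at once if the piston pump's handle is swung far past, more than 52 degrees (0.9 rad) beyond dead centre (value of joint flywheel above 0.9 rad).
It fails at once if the small pump's crank handle is moved by more than 8 mm (distance of small_crank_grip from where it was at the start of the episode above 0.008 m).
It also fails if it takes over 29 s, if anything falls off the work surface, if the arm or the gripper's body presses on something with over 40 N, if the wrist force passes 120 N, or if a joint passes its speed limit or range.

## Robot

A 7-joint arm with a two-finger parallel gripper is mounted at the origin on the work surface; the furniture and walls round the work are solid. World frame = base frame: x ahead of the robot, y to its left, z up, the work surface at z = 0. Lengths are in m, angles in rad, forces in N, time in s.
With the tool pointing down it reaches from about 0.425 to 0.875 m from the base axis. Payload 4.7 kg.
Tool frame: the origin (TCP) lies midway between the tips of the shut fingers; the grasp point (between the pads) lies 19 mm behind it; z points along the fingers, y is the direction in which the jaws open and shut (so a half turn about z gives the same grasp; the last joint's range is limited). The gripper opens to 87 mm and grips with 3 to 60 N. Pads are 19 mm wide; open, the fingers measure 117 mm over their backs; the gripper's body (75 mm by 190 mm) begins 51 mm behind the grasp point.
Start: joints at [1.229, 0.321, -0.07, 1.45, 0.023, 1.371, -0.057], TCP at [0.226, -0.609, 0.184] pointing down, gripper open.
Joint ranges: [-2.86, 2.86], [-0.3, 2.09], [-1.38, 1.24], [0.06, 2.45], [-1.56, 4.7], [0.09, 2.05], [-2.69, 2.69]. Speed limits (rad/s): [2.57, 2.57, 3.14, 3.14, 3.14, 3.14, 3.14].

## Interface

Orientations are given as a rotation vector (axis times angle).
In Python, from bench import get_state, eyes, job gives the robot as it stands. The module is installed in compiled form; this text tells all that it offers.
- The arm moves only by the shell command python3 -m jog 'ROWS' [FORCE]. ROWS is JSON, a list that holds one entry, the list of rows, each a list of 5 numbers: the opening, from 0 (shut) to 1 (fully open), then the shift along the tool's x, y, z in units of 40 mm (1.0 is 40 mm), then the turn about the tool's z in units of 5 degrees (1.0 is 5 degrees). In form: [[[jaw, dx, dy, dz, turn], ...]]. A call has 1 to 10 rows; each row shifts and turns the commanded pose from where the row before left it, along the tool's axes as they then stand; what a row does not reach is not made up. A row lasts 1/8 s, in which the tool goes at most 62.5 mm and 10.7 degrees, less where a joint would pass 70% of its speed; a pose out of reach is approached as far as the arm can. A call is refused whole if a number of a shift passes 1 or a number of a turn 1, either way. A call with a gripper value outside its range is refused whole. The fingers move at their own pace and stop on an object; FORCE is the grip in N (left out, the last holds). Time passes only in rows, so rows that do not move let the fingers close. It gives the time, the measured TCP pose, the force and the opening at its end, in the units of the state.
- get_state(): the state, without advancing time (a new reading comes with each control period).
- eyes.get_image(name): name is "scene" or "top" or "wrist"; returns (picture, depth): 480x640x3 uint8, red, green, blue; 480x640 float32, m along the optical axis (not along the pixel's ray), 0 where there is no reading.
- eyes.camera_params(name): a dict with "camera_matrix" (3x3 intrinsics, pixels), "k1" (the pictures are not rectified: a ray, as slopes to the right and down, at radius r is drawn at 1 + k1 r^2 times it, then the intrinsics apply), "pose" (4x4, takes a point from camera to world coordinates); the wrist camera has in their place "mount" (4x4, takes a point from camera to tool coordinates, whose origin is the TCP and whose axes are the flange's). Camera axes: x right, y down, z forward; pixel columns grow to the right and rows downward; lengths in m; the calibration is good to about 2 mm. A picture is of the moment at which its call begins: read the wrist's pose just before it. camera_params takes no time and is no camera call.
- job.close_job(): hands the job in, once; it reports no verdict.
The state is a dict: "time": time; "joint_positions": joint angles; "qd": joint speeds; "joint_torque": joint torques, N m; "position": TCP position; "tool_rot": TCP orientation; "ft_force": force on the tool from outside, world axes, zero at the start; "torque": the same for the moment, N m; "grip_width": opening from 0.0 (shut) to 1.0 (fully open).
Only numpy, scipy, OpenCV 4.12 (cv2) and the standard library are available. Lean on these libraries where they do the work, as an engineer would, in place of code of your own. Each camera call takes 0.05 s, during which the arm holds its last target. There are 200 camera calls.

## Working session

There is one attempt and no reset: what is moved stays moved. The work goes in short steps, Python scripts to look and compute and a shell command to move; the robot and the scene stay as the last step left them, time stands still between calls to the robot, and variables do not carry over. Pictures are saved under pics/ and viewed, about 8 in all and at most 12, crops included, and the job is handed in when it is done.

```bash
mkdir -p pics; python3 - <<'E'
from bench import get_state, eyes
import cv2,numpy as np
s=get_state();print(s['time'],s['position'],s['tool_rot'],s['grip_width'])
for n in ('top','scene'):
    im,d=eyes.get_image(n);cv2.imwrite(f'pics/{n}0.png',im[:,:,::-1]);np.savez(f'pics/{n}0.npz',im=im,d=d)
    p=eyes.camera_params(n);print(n,np.round(p['camera_matrix'],1).tolist(),p['k1'],np.round(p['pose'],3).tolist())
print(eyes.camera_params('wrist'))
E
```

```text
0.0 [ 0.22612341 -0.60872002  0.18315551] [-3.09015942e+00 -5.55588898e-01  7.60874566e-04] 1.0030050388646763
top [[459.4, 0.0, 325.0], [0.0, 459.4, 236.5], [0.0, 0.0, 1.0]] -0.09594980669079543 [[-0.005, -0.998, 0.069, 0.475], [-1.0, 0.006, 0.008, 0.281], [-0.009, -0.069, -0.998, 0.937], [0.0, 0.0, 0.0, 1.0]]
scene [[517.4, 0.0, 317.0], [0.0, 517.4, 244.4], [0.0, 0.0, 1.0]] -0.09218650156549817 [[-0.713, -0.433, 0.552, 0.074], [-0.701, 0.446, -0.556, 0.779], [-0.005, -0.783, -0.622, 0.614], [0.0, 0.0, 0.0, 1.0]]
{'camera_matrix': array([[386.67556423,   0.        , 319.63487282],
       [  0.        , 386.67556423, 240.16243695],
       [  0.        ,   0.        ,   1.        ]]), 'k1': -0.010633719985302532, 'mount': array([[-8.00061128e-04, -9.57958958e-01, -2.86904155e-01,
         7.82970828e-02],
       [ 9.99998208e-01, -2.74077536e-04, -1.87346420e-03,
         3.83659552e-04],
       [ 1.71606783e-03, -2.86905139e-01,  9.57957460e-01,
        -2.01909907e-01],
       [ 0.00000000e+00,  0.00000000e+00,  0.00000000e+00,
         1.00000000e+00]])}
```

View pics/top0.png

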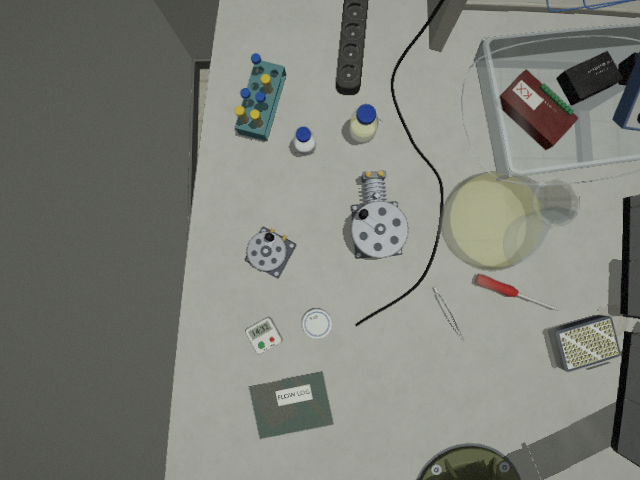

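The top view shows the piston pump with its flywheel centre near (380,229), the black handle at (364,214) and the cylinder pointing up to (374,174). The small pump is at (267,250). The handle has to go clockwise, to the right past the cylinder.

```bash
cat > h.py <<'E'
import numpy as np,cv2
from bench import eyes
def ray(p,T,uv,z):
    K=p['camera_matrix'];D=np.array([p['k1'],0,0,0,0.])
    # drawn = ray*(1+k1 r^2): OpenCV's radial model
    n=cv2.undistortPoints(np.array([[uv]],float),K,D,criteria=(3,50,1e-10))[0,0]if False else cv2.undistortPoints(np.array([[uv]],float),K,D)[0,0]
    d=T[:3,:3]@[n[0],n[1],1];o=T[:3,3]
    return o+d*(z-o[2])/d[2]
E
python3 - <<'E'
from h import *
p=eyes.camera_params('top');T=p['pose']
f=np.load('pics/top0.npz');im,d=f['im'],f['d']
x0,y0,x1,y1=330,160,430,270
c=im[y0:y1,x0:x1]
K=p['camera_matrix']
# world points by depth
vv,uu=np.mgrid[y0:y1,x0:x1];n=cv2.undistortPoints(np.stack([uu.ravel(),vv.ravel()],1)[:,None].astype(float),K,np.array([p['k1'],0,0,0,0.]))[:,0]
P=np.c_[n,np.ones(len(n))]*d[y0:y1,x0:x1].reshape(-1,1);W=P@T[:3,:3].T+T[:3,3];W=W.reshape(y1-y0,x1-x0,3)
g=c.max(2)
m=((W[...,2]>.06)&(W[...,2]<.072)).astype(np.uint8)
cn=max(cv2.findContours(cv2.morphologyEx(m,cv2.MORPH_OPEN,np.ones((9,9))),0,2)[0],key=cv2.contourArea)
e=cv2.fitEllipse(cn);print('wheel',e);ax=ray(p,T,(e[0][0]+x0,e[0][1]+y0),.066);print(ax)
m=((W[...,2]>.095)&(W[...,2]<.13));v,u=np.nonzero(m);print('handle depth',len(u),u.mean()+x0,v.mean()+y0,W[m].mean(0))
m=((g<60)).astype(np.uint8);N,l,s,ce=cv2.connectedComponentsWithStats(m)
for i in range(1,N):
    if s[i,4]>15: print('dark',s[i],ce[i]+[x0,y0],ray(p,T,ce[i]+[x0,y0],.108))
m=((c[...,0].astype(int)-c[...,2])>70)
v,u=np.nonzero(m);print('orange',u.mean()+x0,v.mean()+y0,ray(p,T,(u.mean()+x0,v.mean()+y0),.06))
a=cv2.resize(c,None,fx=5,fy=5,interpolation=cv2.INTER_CUBIC)
s=np.load('pics/scene0.npz')['im'];sp=eyes.camera_params('scene');Ti=np.linalg.inv(sp['pose'])
q=Ti@np.r_[ax,1];uv=(K:=sp['camera_matrix'])@(q[:3]/q[2]);print('scene wheel',uv)
cv2.imwrite('pics/c1.png',a[:,:,::-1]);
U,V=int(uv[0]),int(uv[1]);b=cv2.resize(s[max(0,V-90):V+60,max(0,U-100):U+100],None,fx=4,fy=4);cv2.imwrite('pics/c2.png',b[:,:,::-1])
E
```

```text
wheel ((52.004913330078125, 71.63082122802734), (48.462074279785156, 58.89606475830078), 50.55754089355469)
[0.54411024 0.1798444  0.066     ]
handle depth 70 362.95714285714286 213.05714285714285 [0.57454398 0.21905132 0.110225  ]
dark [29 49  9 11 74] [362.90540541 213.74324324] [0.57356135 0.218988   0.108     ]
dark [22 51  5  9 21] [353.23809524 214.0952381 ] [0.57301109 0.236553   0.108     ]
dark [24 85 16 13 66] [360.1969697  252.77272727] [0.50273538 0.22463814 0.108     ]
dark [ 96 101   4   9  19] [427.84210526 265.57894737] [0.47882087 0.10241472 0.108     ]
orange 373.6666666666667 173.5897435897436 [0.65739663 0.19360038 0.06      ]
scene wheel [365.61320112 221.55998002   1.        ]
```

View pics/c1.png

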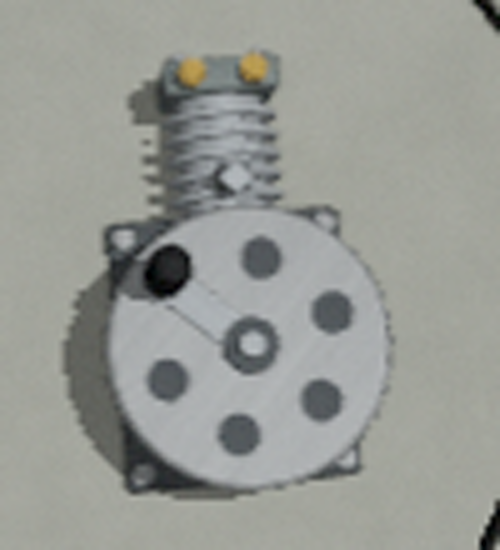

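View pics/scene0.png

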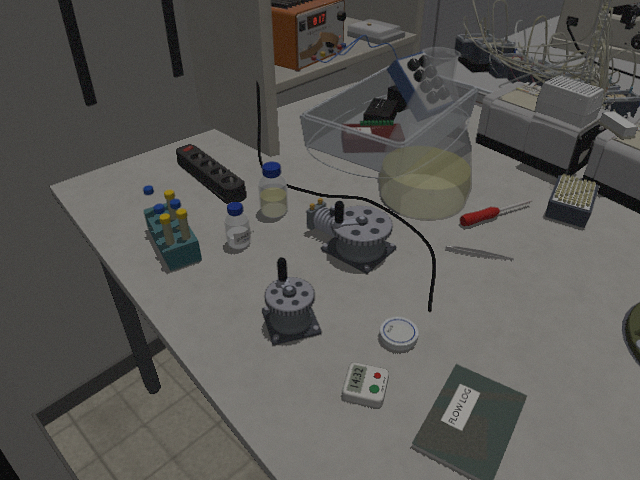

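```bash
python3 - <<'E'
from h import *
from bench import get_state
from scipy.spatial.transform import Rotation as R
p=eyes.camera_params('top');T=p['pose']
h1=ray(p,T,(379.6,229.5),.066);h2=ray(p,T,(380.4,229),.076);print('axis',h1,h2)
b=[ray(p,T,(330+a/5,160+c/5),.064) for a,c in((191,71),(254,67))];print('barbs',b)
H=ray(p,T,(362.95,213.4),.111);print('handle',H)
A=(h1+h2)/2;A[:2];B=(b[0]+b[1])/2
yaw=np.arctan2(*(B-A)[1::-1]);ha=np.arctan2(*(H-A)[1::-1])
bar=b[0]-b[1];print('yaw',np.degrees(yaw),'from barbs',np.degrees(np.arctan2(-bar[0],bar[1])),'r',np.hypot(*(H-A)[:2]),'q',yaw-ha,'barb r',np.hypot(*(B-A)[:2]))
s=get_state();M=R.from_rotvec(s['tool_rot']).as_matrix();print(np.round(M,3))
print('toolshift',M.T@(H-s['position']))
f=np.load('pics/top0.npz')['d']
for u,v in((490,220),(560,203),(450,250),(590,340),(625,250),(625,330)): 
    print(u,v,f[v,u])
E
```

```text
axis [0.54820331 0.18437446 0.066     ] [0.54830289 0.18396319 0.076     ]
barbs [array([0.65541522, 0.20456172, 0.064     ]), array([0.65688697, 0.18022297, 0.064     ])]
handle [0.5738304  0.21912462 0.111     ]
yaw 4.35841212297927 from barbs 3.4604361507434365 r 0.04331404023101252 q -0.8630391755225325 barb r 0.10821092736212098
[[ 0.937  0.348 -0.001]
 [ 0.348 -0.937  0.001]
 [-0.    -0.002 -1.   ]]
toolshift [ 0.614276   -0.65484967  0.0733243 ]
490 220 0.7368461
560 203 0.6608214
450 250 0.91792506
590 340 0.8745382
625 250 0.91291
625 330 0.9206341
```

The scene view shows a tall flask (neck near (440,60), top at about z 0.27) standing between the start pose and the pump. I'll carry the tool over at z≈0.36. The pump checks agree: handle radius 43 mm, yaw 4°, q≈-0.86. The jaw line already matches the mid-stroke tangent, so no turn is needed.

```bash
python3 -m jog '[[[1,0,0,-1,0],[1,0,0,-1,0],[1,0,0,-1,0],[1,0,0,-1,0],[1,0.5,0,-0.5,0],[1,1,0,0,0],[1,1,0,0,0],[1,0.8,-0.9,0,0],[1,0.75,-1,0,0],[1,0.75,-1,0,0]]]'
```

```text
time: 1.35
position: [0.3664, -0.4319, 0.3636]
tool_rot: [-3.091, -0.556, 0.001]
ft_force: [0.7, 0.5, 0.0]
grip_width: 0.998
```

```bash
python3 -m jog '[[[1,0.8,-1,0,0],[1,0.8,-1,0,0],[1,0.8,-1,0,0],[1,0.8,-1,0,0],[1,0.8,-1,0,0],[1,0.8,-1,0,0],[1,0.8,-1,0,0],[1,0.8,-1,0,0],[1,0.8,-1,0,0],[1,0.8,-1,0,0]]]'
```

```text
time: 2.6
position: [0.5267, 0.0541, 0.364]
tool_rot: [3.092, 0.555, -0.0]
ft_force: [0.2, -0.5, 0.6]
grip_width: 0.998
```

```bash
python3 -m jog '[[[1,0.63,-0.86,0,0],[1,0.63,-0.86,0,0],[1,0.63,-0.86,0,0],[1,0.63,-0.86,0,0],[1,0,0,1,0],[1,0,0,1,0],[1,0,0,1,0],[1,0,0,0.5,0],[1,0,0,0,0]]]'
python3 - <<'E'
from h import *
from bench import get_state
from scipy.spatial.transform import Rotation as R
s=get_state();im,d=eyes.get_image('wrist');cv2.imwrite('pics/w1.png',im[:,:,::-1])
p=eyes.camera_params('wrist');M=np.eye(4);M[:3,:3]=R.from_rotvec(s['tool_rot']).as_matrix();M[:3,3]=s['position'];T=M@p['mount']
np.savez('pics/w1.npz',im=im,d=d,T=T,pos=s['position'])
m=(im.max(2)<60).astype(np.uint8);N,l,st,ce=cv2.connectedComponentsWithStats(m)
for i in range(1,N):
    if st[i,4]>150: print(st[i],ce[i],d[int(ce[i][1]),int(ce[i][0])],ray(p,T,ce[i],.113))
print(s['position'])
E
```

```text
time: 3.72
position: [0.5725, 0.2162, 0.2231]
tool_rot: [3.092, 0.556, -0.004]
ft_force: [-0.2, -0.5, 1.1]
grip_width: 1.002
[392   0  34  16 175] [405.30285714   9.21714286] 0.2828948 [0.74130568 0.21357424 0.113     ]
[    0     0   640   480 83887] [305.53001061 391.55977684] 0.50267196 [0.41131638 0.17113289 0.113     ]
[ 109  144   83   78 1533] [158.50945858 186.2322244 ] 0.39171666 [0.55538446 0.34936542 0.113     ]
[302 166  39  37 642] [319.29127726 182.        ] 0.41539627 [0.60381669 0.22834254 0.113     ]
[ 95 179  37  37 611] [112.82651391 190.64484452] 0.31859067 [0.53891243 0.38358227 0.113     ]
[309 202  20  26 423] [318.62884161 214.64066194] 0.31847632 [0.57835457 0.21950062 0.113     ]
[0.57254056 0.21623715 0.22307959]
```

View pics/w1.png

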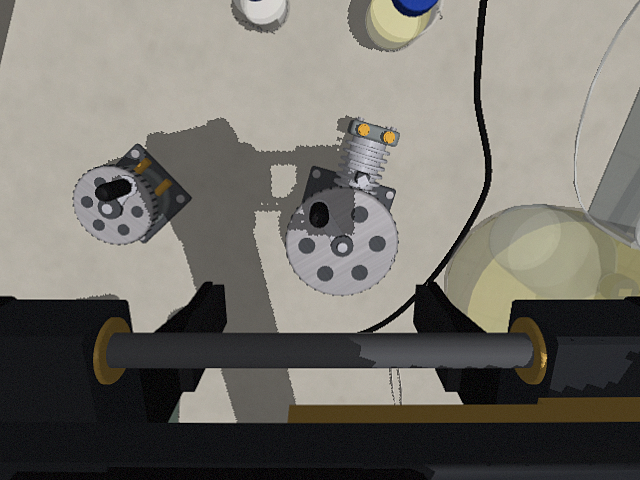

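The wrist view confirms the handle at (319,214), the wheel centre at (342,242) and a free descent, with the flask to the right and clear of the fingers. Now descending and gripping.

```bash
python3 -m jog '[[[1,0.07,-0.05,1,0],[1,0,0,1,0],[1,0,0,1,0],[1,0,0,0.5,0],[0.1,0,0,0,0],[0.1,0,0,0,0],[0.1,0,0,0,0],[0.1,0,0,0,0],[0.1,0,0,0,0],[0.1,0,0,0,0]]]' 30
python3 - <<'E'
from h import *
p=eyes.camera_params('wrist');f=np.load('pics/w1.npz');T=f['T']
A=ray(p,T,(342.5,246),.076);A2=ray(p,T,(341.8,242),.066);b=ray(p,T,(376.5,133.5),.064)
print(A,A2,b,np.degrees(np.arctan2(b[1]-A2[1],b[0]-A2[0])),np.hypot(*(b-A2)[:2]))
E
```

```text
time: 5.03
position: [0.5751, 0.2196, 0.0843]
tool_rot: [3.092, 0.556, 0.0]
ft_force: [0.3, 0.4, 0.7]
grip_width: 0.4
[0.54960055 0.18494816 0.076     ] [0.55038122 0.18539275 0.066     ] [0.65596674 0.19285515 0.064     ] 4.042733411455252 0.10584889523140896
```

```bash
python3 -m jog '[[[0,0,0,0,0],[0,0,0,0,0],[0,0,0,0,0],[0,0,0,0,0],[0,0,0,0,0]]]' 30
python3 - <<'E'
import numpy as np
A=np.array([.549,.1845]);yaw=np.radians(4.2);t=np.radians(20.4)
M=np.array([[np.cos(t),np.sin(t)],[np.sin(t),-np.cos(t)]])
q=np.arange(-.86,.36,.121);h=A+.042*np.c_[np.cos(yaw-q),np.sin(yaw-q)]
print(np.round(h,4));print(np.round(np.diff(h,axis=0)@M/.04,3))
E
```

```text
time: 5.65
position: [0.5751, 0.2196, 0.0842]
tool_rot: [3.092, 0.556, -0.0]
ft_force: [-0.8, -0.6, -0.3]
grip_width: 0.003
[[0.574  0.2183]
 [0.5779 0.215 ]
 [0.5814 0.2113]
 [0.5844 0.2072]
 [0.5868 0.2027]
 [0.5888 0.198 ]
 [0.5901 0.1931]
 [0.5908 0.1881]
 [0.591  0.183 ]
 [0.5905 0.178 ]
 [0.5894 0.173 ]]
[[ 0.063  0.11 ]
 [ 0.049  0.117]
 [ 0.034  0.122]
 [ 0.019  0.125]
 [ 0.004  0.127]
 [-0.011  0.126]
 [-0.026  0.124]
 [-0.041  0.12 ]
 [-0.055  0.114]
 [-0.069  0.107]]
```

The jaws shut completely, so they missed the handle. I'll look.

```bash
python3 - <<'E'
from h import *
from bench import get_state
s=get_state();print(s['position'])
a,da=eyes.get_image('wrist');b,_=eyes.get_image('top');c,_=eyes.get_image('scene')
o=np.hstack([cv2.resize(a[150:400,220:420],(400,500)),cv2.resize(c[150:290,250:420][:, :],(400,330))[:330] if 0 else cv2.resize(c[130:290,270:398],(400,500))])
cv2.imwrite('pics/m1.png',o[:,:,::-1]);cv2.imwrite('pics/top2.png',b[:,:,::-1])
E
```

```text
[0.57508305 0.21963448 0.08420213]
```

View pics/m1.png

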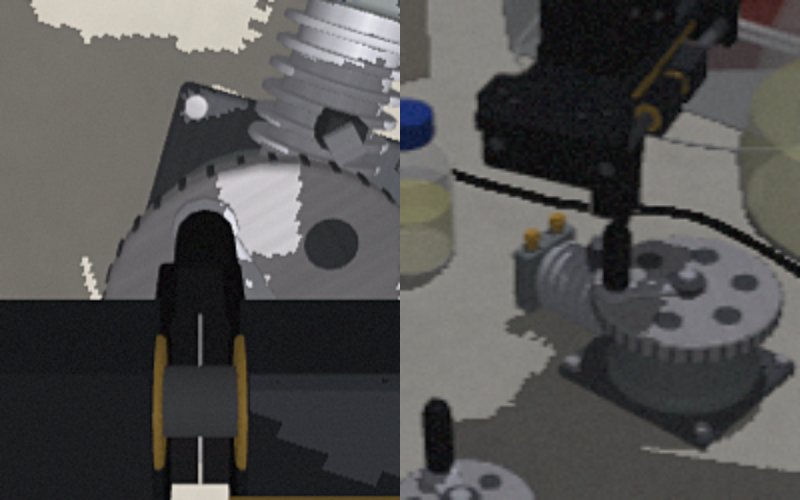

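```bash
python3 - <<'E'
from h import *
from bench import get_state
from scipy.spatial.transform import Rotation as R
p=eyes.camera_params('scene');Ti=np.linalg.inv(p['pose'])
def pr(X): return cv2.projectPoints(np.array([X],float),cv2.Rodrigues(Ti[:3,:3])[0],Ti[:3,3],p['camera_matrix'],np.array([p['k1'],0,0,0,0.]))[0].ravel()
for X in ([.5751,.2196,.084],[.5751,.2196,.113],[.5751,.2196,.072],[.549,.1845,.076]):
    u=pr(X);print(X,u,'crop',(u-[270,130])*3.125)
s=get_state();im,d=eyes.get_image('wrist')
w=eyes.camera_params('wrist');M=np.eye(4);M[:3,:3]=R.from_rotvec(s['tool_rot']).as_matrix();M[:3,3]=s['position'];T=M@w['mount']
n=lambda u,v:cv2.undistortPoints(np.array([[[u,v]]],float),w['camera_matrix'],np.array([w['k1'],0,0,0,0.]))[0,0]
for v in range(240,400,12):
    a=n(322,v);z=d[v,322];print(v,im[v,322],z,np.round((T@[a[0]*z,a[1]*z,z,1])[:3],3), np.round((w['mount']@[a[0]*z,a[1]*z,z,1])[:3],3))
E
```

```text
[0.5751, 0.2196, 0.084] [338.21280728 215.64863599] crop [213.16502274 267.65198748]
[0.5751, 0.2196, 0.113] [338.54280828 202.01628286] crop [214.19627589 225.05088394]
[0.5751, 0.2196, 0.072] [338.07919233 221.13754739] crop [212.74747604 284.80483559]
[0.549, 0.1845, 0.076] [362.09315468 217.04122824] crop [287.79110839 272.00383825]
240 [ 99  98 102] 0.22969116 [0.587 0.223 0.066] [0.012 0.001 0.018]
252 [115 114 121] 0.22656463 [0.582 0.221 0.071] [0.007 0.001 0.013]
264 [13 14 21] 0.20566499 [0.582 0.221 0.093] [ 0.007  0.001 -0.009]
276 [15 15 19] 0.19210988 [0.581 0.221 0.107] [ 0.006  0.001 -0.023]
288 [23 25 29] 0.17059906 [0.584 0.222 0.129] [ 0.009  0.001 -0.045]
300 [23 26 26] 0.15947017 [0.584 0.222 0.14 ] [ 0.009  0.001 -0.056]
312 [ 8 13 14] 0.14810665 [0.584 0.222 0.152] [ 0.009  0.001 -0.068]
324 [12 13 15] 0.13946855 [0.584 0.222 0.161] [ 0.009  0.001 -0.077]
336 [49 49 51] 0.08821808 [0.605 0.23  0.208] [ 0.032  0.001 -0.124]
348 [55 55 59] 0.08673337 [0.604 0.23  0.21 ] [ 0.03   0.001 -0.126]
360 [49 52 54] 0.08581935 [0.602 0.229 0.212] [ 0.028  0.001 -0.127]
372 [22 22 24] 0.1313045 [0.573 0.218 0.173] [-0.002  0.001 -0.089]
384 [11  8 13] 0.13239913 [0.569 0.216 0.173] [-0.007  0.001 -0.089]
396 [211 206 194] 0.33998248 [ 0.434  0.165 -0.   ] [-0.151  0.002  0.084]
```

```bash
python3 - <<'E'
from h import *
from bench import get_state
s=get_state();print(s['grip_width'],s['ft_force'],s['time'])
w=eyes.camera_params('wrist')
def pts(d,u,v):
    a=cv2.undistortPoints(np.array([[[u,v]]],float),w['camera_matrix'],np.array([w['k1'],0,0,0,0.]))[0,0];z=d[v,u]
    return np.round((w['mount']@[a[0]*z,a[1]*z,z,1])[:3]*1000,0)
d0=np.load('pics/w1.npz')['d'];im,d=eyes.get_image('wrist')
for u,v in ((215,290),(221,290),(205,300),(215,320),(425,290),(430,300),(200,350)): print('open',u,v,pts(d0,u,v))
for v in (258,266,274,282,290,298,310): print(v,[(u,pts(d,u,v).tolist()) for u in (304,312,318,326,334)])
c,dc=eyes.get_image('scene');p=eyes.camera_params('scene')
for v in (180,188,195,200,206,212,218):
    a=cv2.undistortPoints(np.array([[[338,v]]],float),p['camera_matrix'],np.array([p['k1'],0,0,0,0.]))[0,0];z=dc[v,338]
    print('scene',v,np.round((p['pose']@[a[0]*z,a[1]*z,z,1])[:3],3))
E
```

```text
-0.0033503708565033236 [ 0.45615525  0.08700238 -0.42320992] 5.85
open 215 290 [  8. -46. -45.]
open 221 290 [  8. -43. -45.]
open 205 300 [  9. -47. -56.]
open 215 320 [  0. -43. -58.]
open 425 290 [  9.  46. -46.]
open 430 300 [  9.  46. -56.]
open 200 350 [  30.  -26. -127.]
258 [(304, [2.0, -9.0, 16.0]), (312, [3.0, -5.0, 12.0]), (318, [7.0, -1.0, 3.0]), (326, [7.0, 4.0, 2.0]), (334, [3.0, 8.0, 13.0])]
266 [(304, [-3.0, -9.0, 17.0]), (312, [5.0, -4.0, -5.0]), (318, [6.0, -1.0, -10.0]), (326, [7.0, 3.0, -10.0]), (334, [4.0, 8.0, -3.0])]
274 [(304, [-9.0, -10.0, 17.0]), (312, [5.0, -4.0, -16.0]), (318, [7.0, -1.0, -22.0]), (326, [7.0, 3.0, -22.0]), (334, [4.0, 7.0, -14.0])]
282 [(304, [10.0, -7.0, -41.0]), (312, [4.0, -4.0, -26.0]), (318, [5.0, -1.0, -27.0]), (326, [5.0, 3.0, -28.0]), (334, [10.0, 7.0, -40.0])]
290 [(304, [10.0, -7.0, -48.0]), (312, [9.0, -3.0, -46.0]), (318, [9.0, -1.0, -46.0]), (326, [8.0, 3.0, -45.0]), (334, [10.0, 6.0, -49.0])]
298 [(304, [11.0, -6.0, -58.0]), (312, [9.0, -3.0, -54.0]), (318, [9.0, -1.0, -55.0]), (326, [8.0, 3.0, -53.0]), (334, [10.0, 6.0, -57.0])]
310 [(304, [10.0, -6.0, -68.0]), (312, [9.0, -3.0, -65.0]), (318, [9.0, -1.0, -65.0]), (326, [8.0, 3.0, -64.0]), (334, [10.0, 6.0, -67.0])]
scene 180 [0.51  0.295 0.218]
scene 188 [0.515 0.288 0.199]
scene 195 [0.57  0.227 0.134]
scene 200 [0.571 0.226 0.122]
scene 206 [0.074 0.779 0.614]
scene 212 [0.57  0.226 0.097]
scene 218 [0.571 0.224 0.083]
```

The camera evidence disagrees with the stated tool geometry. Both the wrist and scene depth put the real fingertips about 40 mm above the reported TCP, so the fingers shut just above the handle top (tips at z≈0.122). The lateral position is right (handle at tool x≈-2 mm, y≈+1). I'll open, go 40 mm lower, and grip again.

```bash
python3 -m jog '[[[0.7,0,0,0,0],[0.7,0,0,0,0],[0.7,0,0,0,0],[0.7,0,0,0,0],[0.7,0,0,0,0],[0.7,0,0,0,0],[0.7,-0.03,0.02,0,0],[0.7,0,0,0,0]]]' 30
python3 -m jog '[[[0.7,0,0,0.25,0],[0.7,0,0,0.25,0],[0.7,0,0,0.25,0],[0.7,0,0,0.25,0],[0.7,0,0,0,0]]]'
```

```text
time: 6.95
position: [0.5742, 0.2183, 0.0842]
tool_rot: [3.092, 0.556, -0.0]
ft_force: [0.5, -0.2, -0.1]
grip_width: 0.693
time: 7.58
position: [0.5734, 0.2181, 0.0429]
tool_rot: [3.092, 0.556, -0.003]
ft_force: [-0.3, 0.1, 0.6]
grip_width: 0.699
```

```bash
python3 -m jog '[[[0,0,0,0,0],[0,0,0,0,0],[0,0,0,0,0],[0,0,0,0,0],[0,0,0,0,0],[0,0,0,0,0],[0,0,0,0,0],[0,0,0,0,0],[0,0,0,0,0],[0,0,0,0,0]]]' 30
```

```text
time: 8.82
position: [0.5742, 0.2183, 0.0443]
tool_rot: [3.092, 0.556, -0.0]
ft_force: [-0.9, -1.4, 2.5]
grip_width: 0.189
```

The jaws hold at 16.5 mm, so the handle is gripped. Now following the 42 mm arc.

```bash
python3 -m jog '[[[0,0.06,0.11,0,0],[0,0.05,0.12,0,0],[0,0.035,0.12,0,0],[0,0.02,0.125,0,0],[0,0.005,0.125,0,0],[0,0,0,0,0]]]' 30
```

```text
time: 9.57
position: [0.5869, 0.2026, 0.0442]
tool_rot: [-3.086, -0.559, 0.003]
ft_force: [-3.8, 5.5, 1.6]
grip_width: 0.185
```

```bash
python3 -m jog '[[[0,-0.01,0.125,0,0],[0,-0.025,0.125,0,0],[0,-0.04,0.12,0,0],[0,-0.055,0.115,0,0],[0,-0.07,0.11,0,0],[0,0,0,0,0],[0,0,0,0,0]]]' 30
```

```text
time: 10.45
position: [0.5891, 0.1726, 0.0442]
tool_rot: [3.091, 0.555, -0.003]
ft_force: [-3.1, 0.4, 3.3]
grip_width: 0.19
```

```bash
python3 -m jog '[[[0.6,0,0,0,0],[0.6,0,0,0,0],[0.6,0,0,0,0],[0.6,0,0,0,0],[0.6,0,0,0,0],[0.6,0,0,-0.5,0],[0.6,0,0,-1,0],[0.6,0,0,-1,0],[0.6,0,0,-1,0],[0.6,0,0,0,0]]]'
python3 - <<'E'
from h import *
from bench import get_state
from scipy.spatial.transform import Rotation as R
s=get_state();im,d=eyes.get_image('wrist');cv2.imwrite('pics/w2.png',im[:,:,::-1])
w=eyes.camera_params('wrist');M=np.eye(4);M[:3,:3]=R.from_rotvec(s['tool_rot']).as_matrix();M[:3,3]=s['position'];T=M@w['mount']
uv=np.mgrid[200:400,80:300].reshape(2,-1).T[:,:].astype(float)
n=cv2.undistortPoints(uv[:,None],w['camera_matrix'],np.array([w['k1'],0,0,0,0.]))[:,0]
z=d[uv[:,1].astype(int),uv[:,0].astype(int)]
W=(np.c_[n*z[:,None],z]@T[:3,:3].T)+T[:3,3]
m=(W[:,2]>.08)&(W[:,2]<.115)&(np.hypot(*(W[:,:2]-[.549,.1845]).T)<.06);h=W[m].mean(0)
print(s['time'],s['position'],s['ft_force'],s['grip_width'],m.sum(),h,'q deg',4.2-np.degrees(np.arctan2(h[1]-.1845,h[0]-.549)))
E
```

```text
time: 11.7
position: [0.5922, 0.1748, 0.1898]
tool_rot: [-3.091, -0.556, -0.014]
ft_force: [0.1, -0.4, -0.4]
grip_width: 0.601
11.7 [0.59219434 0.174831   0.18975932] [ 0.07567852 -0.37651662 -0.43183965] 0.600900993800097 515 [0.59129161 0.17389931 0.10650723] q deg 18.271674466477577
```

View pics/w2.png

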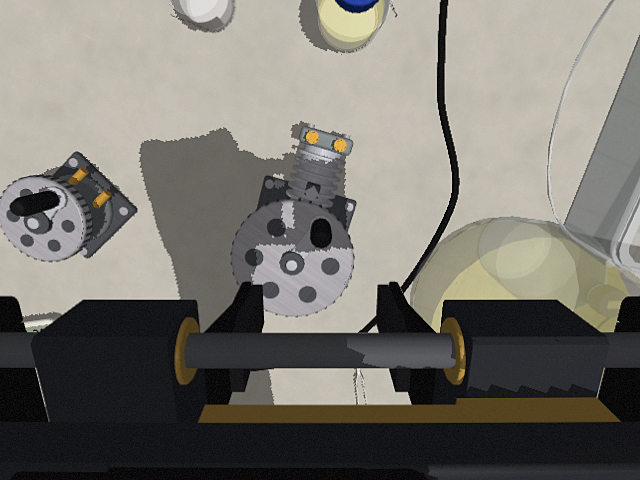

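The wrist view shows the handle at (320,233), clockwise past the cylinder line, at about 18–20°. The gripper is clear of it, and the small pump looks undisturbed. Handing in.

```bash
python3 -c "
from bench import job
print(job.close_job())"
```

```text
the job is handed in; nothing more can be done
None
```

I turned the piston pump's flywheel clockwise by its crank handle, from about -49° through dead centre to roughly 18–21° past it. I then let go and raised the gripper clear, and handed the job in at about 11.7 s on the robot's clock.

- **Handle angle:** the wrist camera after release gave about 18°, and the tool position while still gripping gave about 21°. Both are inside the 5–35° window. I took only one reading after letting go, so I did not separately check that the flywheel was at rest.
- **Contact:** the force on the tool was about 0.6 N at the end, and the last picture shows the fingers clear of the handle.
- **Small pump:** it looked unchanged in the last picture and the arm's path stayed away from it. I did not measure its handle a second time.
- **First grasp missed:** the real fingertips sit about 40 mm above the stated TCP, which disagrees with the description, so the jaws first shut just above the handle. Wrist and scene depth both showed this. I went 40 mm lower and the second grip held at about 16.5 mm on the 17 mm handle.

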